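Clear the hob: seasonings back to their dishes

ROBOT

A 6-joint arm with a two-finger parallel gripper is mounted at the origin on a cart in front of the work surface, level with it; the furniture and walls round the work are solid. World frame = base frame: x ahead of the robot, y to its left, z up, the work surface at z = 0. Lengths are in mm, angles in rad, forces in N, time in s.
With the tool pointing down it reaches from about 350 to 975 mm from the base axis. Payload 7.1 kg.
Tool frame: the origin (TCP) lies midway between the tips of the shut fingers; the grasp point (between the pads) lies 19 mm behind it (ctrl.grasp_offset is the z of the grasp point in the tool frame, in mm); z points along the fingers, y is the line along which they close (so a half turn about z gives the same grasp; the last joint's range is limited). The gripper opens to 88 mm and grips with 3 to 60 N. Pads are 20 mm wide; open, the fingers measure 115 mm over their backs; the gripper's body (75 mm by 178 mm) begins 61 mm behind the grasp point.
Start: joints at [-1.328, 0.423, 1.63, -0, 1.089, -0.019], TCP at [161.781, -603.682, 197.675] pointing down, gripper open.
Joint ranges: [-3, 3], [-0.9, 2.11], [0.09, 2.58], [-1.31, 4.45], [0.11, 2.69], [-2.54, 2.54]. Speed limits (rad/s): [2.39, 2.39, 3.01, 3.14, 3.14, 3.14].

INTERFACE

Orientations are given as a rotation vector (axis times angle).
In Python, from workcell import ctrl gives the robot as it stands.
- The arm moves only by the tool carry_out, never from a script. Its argument "increments" is one flat list of numbers, 7 for each row, row after row: the turn, a rotation vector about the tool's x, y, z as a fraction of full scale, then the shift along the tool's x, y, z as a fraction of full scale, then the closure, from -1 (fully open) to 1 (shut). In form: [wx, wy, wz, dx, dy, dz, jaw, wx, wy, wz, dx, dy, dz, jaw, ...]. A call has 1 to 12 rows; each row shifts and turns the commanded pose from where the row before left it, along the tool's axes as they then stand; what a row does not reach is not made up. Full scale, the value 1, is 0.04 m for a shift and pi rad for a turn. A row lasts 1/12 s, in which the tool goes at most 41.7 mm and 7.16 degrees, less where a joint would pass 70% of its speed; a pose out of reach is approached as far as the arm can. A call with a number of a shift or a turn outside -1 to 1 is refused whole. A call with a gripper value outside its range is refused whole. The fingers move at their own pace and stop on an object; "grip_force" is the grip in N (left out, the last holds). Time passes only in rows, so rows that do not move let the fingers close. It gives the time, the measured TCP pose, the force, the opening and the grip force at its end, in the units of the state.
- ctrl.read_state(): the state, without advancing time (a new reading comes with each control period).
- ctrl.grab_frame(name): name is "side" or "top"; returns the picture (384x512x3 uint8, red, green, blue); there is no depth.
- ctrl.camera_info(name): a dict with "camera_matrix" (3x3 intrinsics, pixels), "k1" (the pictures are not rectified: a ray, as slopes to the right and down, at radius r is drawn at 1 + k1 r^2 times it, then the intrinsics apply), "eye" and "orientation" of the camera in the world. Camera axes: x right, y up, looking along -z (the intrinsics and any distortion apply to the point x, -y, -z); pixel columns grow to the right and rows downward; lengths in mm; the calibration is good to about 2 mm. A picture is of the moment at which its call begins. camera_info takes no time and is no camera call.
- ctrl.job_done(): hands the job in; it is judged then, once.
The state is a dict: "t": time; "joints": joint angles; "joint_velocities": joint speeds; "joint_efforts": joint torques, N m; "tool_pos": TCP position; "ee_rot": TCP orientation; "wrist_force": force on the tool from outside, world axes, zero at the start; "ft_torque": the same for the moment, N m; "opening": finger opening in mm; "gripper_force": force on a finger pad.
Only numpy, scipy, OpenCV 4.12 (cv2) and the standard library are available. Lean on these libraries where they do the work, as an engineer would, in place of code of your own. Each camera call takes 0.05 s, during which the arm holds its last target. There are 200 camera calls.

TASK

Clear the hob before cooking: take each seasoning that stands on the black hob and set it down upright, flat on the floor of the wooden dish made for its foot - the pepper mill in the wide round dish, the salt shaker in the small round dish, a square spice jar in a square dish (either one, one jar to a dish). Leave the seasoning that stands on the cork mat beside the hob and the kitchen timer where they are, and tip nothing over.

Things in the scene. Friction and masses are not known exactly. Their poses are not given: they have to be found in the camera images.
- pepper_mill: Turned wooden pepper mill with a ball head and small steel knob, 145 mm tall, foot 58 mm across, 0.15-0.24 kg. The head is round, 50 mm across, 105 to 134 mm above the foot, does not turn and can be gripped near 118 mm; the body grips as a 58 mm cylinder up to 104 mm. Origin at the centre of its foot, z up. Not the like mill fixed by the wall.
- salt_shaker: Round glass salt shaker with a domed grey metal top, 90 mm tall, body 44 mm across up to 74 mm, top 34 mm across, 0.08-0.13 kg. Grip round the body near 60 mm above the foot. Origin at the centre of its foot, z up. Three of the four seasonings start on the hob, one on the cork mat beside it.
- square_jar_1: Square glass spice jar with grey screw cap: body 46 x 46 mm up to 88 mm, cap 40 mm across, 96 mm tall, 0.12-0.23 kg. Flat sides face its own x and y axes; grip across two of them near 75 mm above the foot. Turned up to 23 degrees. Origin at the centre of its foot, z up. Three of the four seasonings start on the hob, one on the cork mat beside it.
- square_jar_2: Square glass spice jar with grey screw cap: body 46 x 46 mm up to 88 mm, cap 40 mm across, 96 mm tall, 0.12-0.23 kg. Flat sides face its own x and y axes; grip across two of them near 75 mm above the foot. Turned up to 23 degrees. Origin at the centre of its foot, z up. Like square_jar_1 but for its contents. Three of the four seasonings start on the hob, one on the cork mat beside it.
- mill_dish: wide round wooden dish for the pepper mill: 96 mm outside diameter, round recess 82 mm in diameter. Fixed to the worktop, its place changes. Rim 13 mm above the worktop, 7 mm wide, floor of the recess 7 mm above the worktop. Origin at the centre of its underside, on the worktop (z = 0), z up.
- shaker_dish: small round wooden dish for the salt shaker: 78 mm outside diameter, round recess 64 mm in diameter. Fixed to the worktop, its place changes. Rim 13 mm above the worktop, 7 mm wide, floor of the recess 7 mm above the worktop. Origin at the centre of its underside, on the worktop (z = 0), z up.
- square_dish_1: square wooden dish for one square spice jar: 78 x 78 mm outside, square recess 64 x 64 mm, sides along its own x and y axes, turned up to 20 degrees about the vertical. Fixed to the worktop, its place changes. Rim 13 mm above the worktop, 7 mm wide, floor of the recess 7 mm above the worktop. Origin at the centre of its underside, on the worktop (z = 0), z up.
- square_dish_2: second square wooden dish, the same as square_dish_1: 78 x 78 mm outside, square recess 64 x 64 mm, sides along its own x and y axes, turned up to 20 degrees about the vertical. Fixed to the worktop, its place changes. Rim 13 mm above the worktop, 7 mm wide, floor of the recess 7 mm above the worktop. Origin at the centre of its underside, on the worktop (z = 0), z up.
- hob_right_edge (a point): Middle of the right-hand edge of the black glass hob, at the height of its top, 6 mm above the worktop. The hob is a flat fixed plate that reaches from here 290 mm to the left (+y) and 255 mm to front and back (x). A seasoning left of this edge (greater y) stands on the hob; the other is on a fixed cork mat, 142 x 142 x 6 mm, on the worktop to the right of the hob.
- kitchen_timer: white wind-up kitchen timer, round, 58 mm in diameter, 42 mm tall, standing on the worktop beside the hob; bystander, stays where it is. Origin at the centre of its underside.

How it is judged (in metres and radians):
At the end, for the whole second after the job is handed in: The three seasonings from the hob stand upright (0.12 rad), at rest and released on the floors of their own dishes, within 14 mm of centre (mill wide round, shaker small round, jars one square dish each); the fourth is within 15 mm, the timer within 20 mm of its start (((horizontal distance between pepper_mill and mill_dish below 0.014 m and z of pepper_mill in the frame of mill_dish between 0.004 and 0.0095 m) or (distance of pepper_mill from where it was at the start of the episode below 0.015 m and world y of pepper_mill below 0.28 m)) and ((horizontal distance between salt_shaker and shaker_dish below 0.014 m and z of salt_shaker in the frame of shaker_dish between 0.004 and 0.0095 m) or (distance of salt_shaker from where it was at the start of the episode below 0.015 m and world y of salt_shaker below 0.28 m)) and (((horizontal distance between square_jar_1 and square_dish_1 below 0.014 m and z of square_jar_1 in the frame of square_dish_1 between 0.004 and 0.0095 m) or (horizontal distance between square_jar_1 and square_dish_2 below 0.014 m and z of square_jar_1 in the frame of square_dish_2 between 0.004 and 0.0095 m)) or (distance of square_jar_1 from where it was at the start of the episode below 0.015 m and world y of square_jar_1 below 0.28 m)) and (((horizontal distance between square_jar_2 and square_dish_1 below 0.014 m and z of square_jar_2 in the frame of square_dish_1 between 0.004 and 0.0095 m) or (horizontal distance between square_jar_2 and square_dish_2 below 0.014 m and z of square_jar_2 in the frame of square_dish_2 between 0.004 and 0.0095 m)) or (distance of square_jar_2 from where it was at the start of the episode below 0.015 m and world y of square_jar_2 below 0.28 m)) and ((distance of pepper_mill from where it was at the start of the episode below 0.015 m and world y of pepper_mill below 0.28 m) or (distance of salt_shaker from where it was at the start of the episode below 0.015 m and world y of salt_shaker below 0.28 m) or (distance of square_jar_1 from where it was at the start of the episode below 0.015 m and world y of square_jar_1 below 0.28 m) or (distance of square_jar_2 from where it was at the start of the episode below 0.015 m and world y of square_jar_2 below 0.28 m)) and angle between each of pepper_mill, salt_shaker, square_jar_1, square_jar_2's own z axis and vertical below 0.12 rad and linear speed of each of pepper_mill, salt_shaker, square_jar_1, square_jar_2 below 0.02 m/s and distance of kitchen_timer from where it was at the start of the episode below 0.02 m); the robot touches nothing.
It fails at once if a seasoning is tipped over (angle between any of pepper_mill, salt_shaker, square_jar_1, square_jar_2's own z axis and vertical above 0.6 rad).
It fails at once if the kitchen timer is pushed away (distance of kitchen_timer from where it was at the start of the episode above 0.03 m).
It also fails if it takes over 93 s, if anything falls off the work surface, if the arm or the gripper's body presses on something with over 40 N, if the wrist force passes 120 N, or if a joint passes its speed limit or range.

## Working session

There is one attempt and no reset: what is moved stays moved. The work goes in short steps, Python scripts to look and compute and a tool call to move; the robot and the scene stay as the last step left them, time stands still between calls to the robot, and variables do not carry over. Pictures are saved under pics/ and viewed, at most 14 in all, crops included, and the job is handed in when it is done.

Besides the shell and the picture viewer there is one more tool, called after ">>>" as name(argument=value, ...) on one line, values as JSON. carry_out: Moves the arm, as the interface text tells. Shift numbers are shares of 0.04 m and turn numbers shares of pi rad, none past 1 either way. Its arguments: {"type":"object","properties":{"increments":{"type":"array"},"grip_force":{"type":"number"}},"required":["increments"]}

```bash
mkdir -p pics
python3 - <<'E'
from workcell import ctrl
import cv2
for n in("side","top"):
    cv2.imwrite(f"pics/{n}0.png",ctrl.grab_frame(n)[:,:,::-1]); print(n,ctrl.camera_info(n))
s=ctrl.read_state(); print(s, ctrl.grasp_offset)
E
```

```text
side {'camera_matrix': array([[371.82200128,   0.        , 255.11859409],
       [  0.        , 371.82200128, 195.07636503],
       [  0.        ,   0.        ,   1.        ]]), 'k1': -0.11651664727630795, 'eye': array([ 428.8241861 , -651.74845969,  391.18064008]), 'orientation': array([ 1.18412505, -0.12118231, -0.18091253])}
top {'camera_matrix': array([[394.04146259,   0.        , 253.92755317],
       [  0.        , 394.04146259, 187.93605406],
       [  0.        ,   0.        ,   1.        ]]), 'k1': -0.09512851073692324, 'eye': array([388.73690141, 173.31972177, 956.60063918]), 'orientation': array([ 0.17437879, -0.15536067, -1.48754291])}
{'t': 0.1, 'joints': array([-1.32799535e+00,  4.23755229e-01,  1.63057369e+00, -4.18449215e-05,
        1.08862537e+00, -1.89998726e-02]), 'joint_velocities': array([-1.61605199e-03, -2.14865537e-05, -1.34674652e-03, -1.57720978e-03,
       -7.81740981e-04, -1.30710334e-03]), 'joint_efforts': array([ 8.51868645e-04, -5.45611596e+01, -2.74324286e+01,  6.46067597e-02,
        1.88210676e-02, -4.63264269e-05]), 'tool_pos': array([ 161.64976622, -603.19143474,  197.00087492]), 'ee_rot': array([-3.11337416e+00, -4.09916562e-01,  2.96562383e-04]), 'wrist_force': array([0.22889742, 1.01668218, 0.53675174]), 'ft_torque': array([-0.00786943, -0.02526002,  0.00041413]), 'gripper_force': 0.0, 'opening': 87.85761154255285} -18.700000000000003
```

View pics/top0.png

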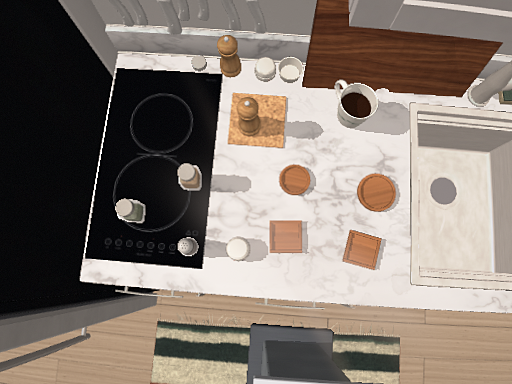

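View pics/side0.png

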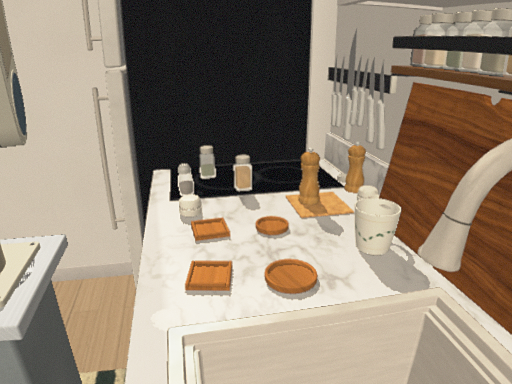

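The mill stands on the cork mat (top view about 247,117), so it stays there. On the hob are jars at (189,177) and (128,208) and the shaker at (187,246), with the timer close by at (238,248). The square dishes are at (286,236) and (362,249), and the small round dish is at (295,180).

```bash
cat > h.py <<'E'
from workcell import ctrl
import numpy as np, cv2
from scipy.spatial.transform import Rotation as R
def cam(n):
    c=ctrl.camera_info(n); return c['camera_matrix'],c['k1'],np.array(c['eye']),R.from_rotvec(c['orientation'])
def proj(n,P):
    K,k,e,r=cam(n); p=r.inv().apply(np.atleast_2d(P)-e); s=np.c_[p[:,0],-p[:,1]]/-p[:,2:]
    s=s*(1+k*(s**2).sum(1,keepdims=True)); return s@np.diag([K[0,0],K[1,1]])+K[:2,2]
def ray(n,uv):
    K,k,e,r=cam(n); uv=np.array(uv,float).reshape(-1,1,2)
    s=cv2.undistortPoints(uv,K,np.array([k,0,0,0,0.]))[:,0]
    return e,r.apply(np.c_[s[:,0],-s[:,1],-np.ones(len(s))])
def onz(n,uv,z):
    e,d=ray(n,uv); return e+d*((z-e[2])/d[:,2])[:,None]
def rect(img,n,z,cx,cy,half,s):  # metric view: up=+x, left=+y, s px/mm
    N=int(2*half*s); j,i=np.meshgrid(np.arange(N),np.arange(N))
    P=np.c_[(cx+half-i/s).ravel(),(cy+half-j/s).ravel(),np.full(N*N,z)]
    m=proj(n,P).astype(np.float32).reshape(N,N,2); return cv2.remap(img,m,None,cv2.INTER_CUBIC)
E
python3 - <<'E'
from h import *
im=cv2.imread('pics/top0.png'); hsv=cv2.cvtColor(im,cv2.COLOR_BGR2HSV)
m=cv2.inRange(hsv,(3,110,60),(20,255,255)); 
for c in cv2.findContours(m,cv2.RETR_EXTERNAL,cv2.CHAIN_APPROX_NONE)[0]:
    a=cv2.contourArea(c)
    if a<300 or a>3000: continue
    p=onz('top',c.reshape(-1,2),13)[:,:2].astype(np.float32)
    (x,y),(w,h),an=cv2.minAreaRect(p); cc=cv2.minEnclosingCircle(p)
    print(a,c.reshape(-1,2).mean(0).round(),'rect',round(x,1),round(y,1),round(w,1),round(h,1),round(an,1),'circ',np.round(cc[0],1),round(cc[1],1))
t=[]
for nm,uv in (('jarA',(189,172)),('jarB',(126,206)),('shk',(187,244)),('tim',(237,245))):
    z=dict(jarA=102,jarB=102,shk=94,tim=42)[nm]; P=onz('top',uv,z)[0]; print(nm,P.round(1))
    t.append(cv2.resize(rect(im,'top',z-8*(nm[0]=='j'),P[0],P[1],50,3.9),(390,290) if 0 else (290,290)))
cv2.imwrite('pics/rect.png',np.vstack([np.hstack(t[:2]),np.hstack(t[2:])]))
s=cv2.imread('pics/side0.png'); cv2.imwrite('pics/sidecrop.png',cv2.resize(s[140:240,160:280],None,fx=6,fy=6,interpolation=cv2.INTER_CUBIC)[:600,:720])
E
```

```text
914.0 [359. 251.] rect 461.8 -75.5 78.5 77.1 78.5 circ [461.7 -75.5] 53.1
1061.0 [376. 192.] rect 604.8 -109.3 91.4 93.6 47.7 circ [ 604.7 -108. ] 47.8
681.0 [294. 179.] rect 620.6 94.8 73.6 71.7 3.6 circ [620.7  94.8] 38.2
2649.0 [257. 120.] rect 770.8 198.9 137.9 139.4 89.9 circ [770.3 198.8] 96.7
687.5 [228.  56.] rect 948.2 288.9 126.6 54.1 13.4 circ [948.8 286.4] 63.4
jarA [597.6 339.3 102. ]
jarB [509.5 471.4 102. ]
shk [437.9 327.2  94. ]
tim [447.8 220.8  42. ]
```

View pics/rect.png

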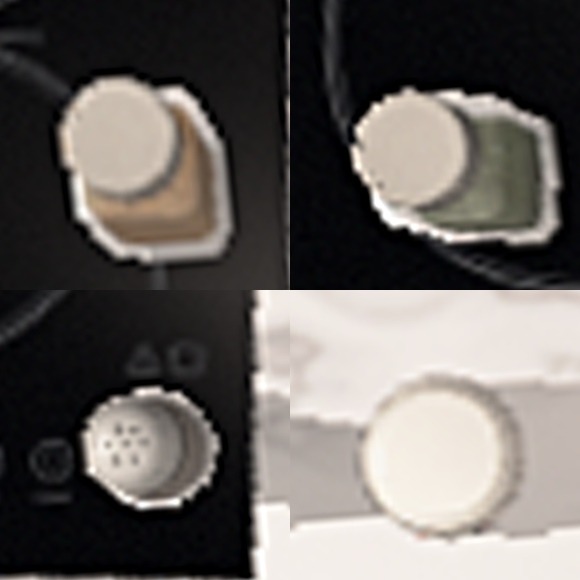

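View pics/sidecrop.png

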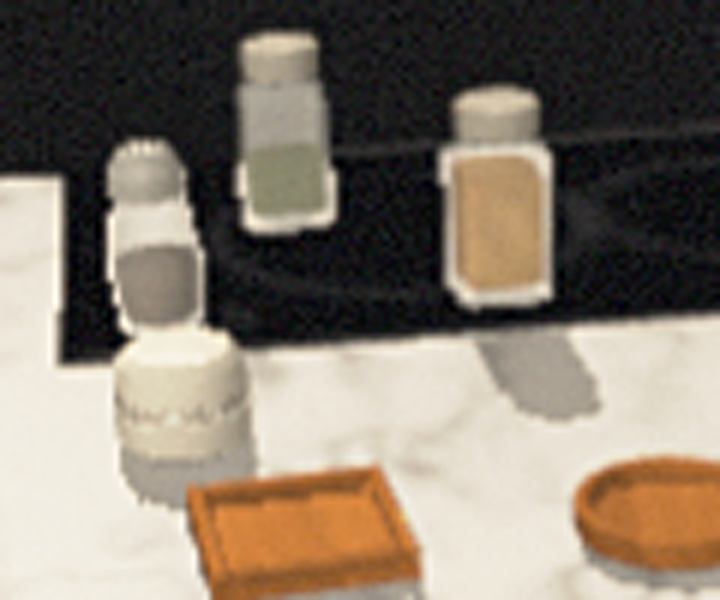

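The side view shows all three pieces upright. The timer partly hides the shaker's foot. Next I measure the jar yaws and foot positions from their hob silhouettes, and find the missing square dish.

Run:
```python
from h import *
im=cv2.imread('pics/top0.png'); hsv=cv2.cvtColor(im,cv2.COLOR_BGR2HSV)
m=cv2.inRange(hsv,(2,75,60),(25,255,255)); m[:210]=0;m[:,330:]=0
m=cv2.morphologyEx(m,cv2.MORPH_CLOSE,np.ones((3,3)))
for c in cv2.findContours(m,cv2.RETR_EXTERNAL,cv2.CHAIN_APPROX_NONE)[0]:
    if cv2.contourArea(c)<300: continue
    p=onz('top',c.reshape(-1,2),13)[:,:2].astype(np.float32); print('sq1',cv2.minAreaRect(p), p.min(0),p.max(0))
# hob things: bright silhouettes
g=im.max(2); m=np.zeros_like(g); m[150:258,100:206]=(g[150:258,100:206]>75)*255
for c in cv2.findContours(m,cv2.RETR_EXTERNAL,cv2.CHAIN_APPROX_NONE)[0]:
    if cv2.contourArea(c)<150: continue
    q=c.reshape(-1,2); lo=onz('top',q,6)[:,:2]; 
    h=cv2.convexHull(lo.astype(np.float32)); a=cv2.approxPolyDP(h,4,True).reshape(-1,2)
    print(q.mean(0).round(),'foot-plane poly'); 
    for u,v in zip(a,np.roll(a,-1,0)): d=v-u; print('  ',u.round(1),'len',np.linalg.norm(d).round(1),'ang',np.degrees(np.arctan2(d[1],d[0])).round(1))
# caps, colour-based
for nm,uv,z in (('A',(189,172),102),('B',(126,206),102)):
    ref=im[uv[1],uv[0]].astype(int); m=((np.abs(im.astype(int)-ref).max(2)<28)*255).astype(np.uint8)
    w=np.zeros_like(m); cv2.circle(w,uv,16,255,-1); m=cv2.morphologyEx(m&w,cv2.MORPH_OPEN,np.ones((3,3)))
    c=max(cv2.findContours(m,cv2.RETR_EXTERNAL,cv2.CHAIN_APPROX_NONE)[0],key=cv2.contourArea)
    p=onz('top',c.reshape(-1,2),z)[:,:2].astype(np.float32); print(nm,cv2.fitEllipse(p))
```

```text
sq1 ((174.95086669921875, 669.1547241210938), (20.39735221862793, 216.60206604003906), 23.653532028198242) [123.32378 571.63965] [222.25424 767.51013]
sq1 ((207.37628173828125, 415.964111328125), (206.28382873535156, 732.3954467773438), 26.20767593383789) [72.41611 47.77421] [331.16452 761.1528 ]
sq1 ((479.05029296875, 108.12458801269531), (74.1152114868164, 75.10773468017578), 4.292142868041992) [439.286    69.35984] [518.8146  147.97559]
[187. 246.] foot-plane poly
   [453.5 361.2] len 24.9 ang 169.5
   [429.  365.8] len 17.2 ang -129.0
   [418.1 352.4] len 21.9 ang -91.5
   [417.6 330.5] len 13.9 ang -54.3
   [425.7 319.3] len 17.3 ang -10.2
   [442.7 316.2] len 21.0 ang 41.3
   [458.4 330. ] len 31.6 ang 99.0
[131. 210.] foot-plane poly
   [528.5 531.3] len 17.6 ang -179.7
   [510.9 531.2] len 23.0 ang -145.5
   [492.  518.2] len 44.3 ang -98.2
   [485.7 474.3] len 20.3 ang -71.2
   [492.2 455.1] len 39.8 ang 7.7
   [531.7 460.4] len 15.0 ang 64.5
   [538.1 473.9] len 39.2 ang 83.4
   [542.6 512.8] len 23.2 ang 127.5
[189. 177.] foot-plane poly
   [640.2 380.4] len 16.1 ang 148.0
   [626.5 389. ] len 44.6 ang -163.5
   [583.7 376.3] len 20.5 ang -115.2
   [575.  357.7] len 29.8 ang -85.6
   [577.3 328. ] len 8.9 ang -27.6
   [585.2 323.8] len 35.8 ang 6.1
   [620.8 327.6] len 17.5 ang 31.7
   [635.6 336.8] len 25.3 ang 70.0
   [644.3 360.6] len 20.3 ang 101.6
A ((598.363525390625, 347.1935119628906), (34.6089973449707, 35.454158782958984), 51.71044158935547)
B ((507.2640380859375, 476.6573486328125), (34.1259880065918, 35.62208557128906), 99.31884002685547)
```

>>> carry_out(increments=[0,0,-0.039,0,-1,-0.5,-1,0,0,-0.039,0,-1,-0.5,-1,0,0,-0.039,0,-1,-0.5,-1,0,0,-0.039,0.3,-0.9,0,-1,0,0,-0.039,0.4,-0.8,0,-1,0,0,-0.039,0.5,-0.7,0,-1])

```text
t: 0.6
tool_pos: [89.1, -394.8, 253.4]
ee_rot: [-2.755, -1.51, 0.0]
wrist_force: [-1.0, 0.0, 0.2]
opening: 87.6
gripper_force: 0.0
```

Run:
```python
from h import *
im=cv2.imread('pics/top0.png')
for nm,x0,y0 in (('A',598,348),('B',508,478),('S',437,336)):
    r=rect(im,'top',6,x0,y0,50,6).max(2)   # 600px, foot plane
    m=((r>95)*255).astype(np.uint8)
    n,l,st,c=cv2.connectedComponentsWithStats(m); k=1+np.argmax(st[1:,4]*(np.abs(c[1:]-300).max(1)<150)); m=l==k
    if nm=='S': m[:, 560:]=0
    cols=np.arange(600)
    # right (min y) edge per row, bottom (min x) edge per column
    R_=[(x0+50-i/6, y0+50-np.where(m[i])[0].max()/6) for i in range(600) if m[i].any()]
    B_=[(x0+50-np.where(m[:,j])[0].max()/6, y0+50-j/6) for j in range(600) if m[:,j].any()]
    R_,B_=np.array(R_),np.array(B_)
    print(nm,'right edge x,y'); print(R_[::18].round(1).tolist()); print('bottom'); print(B_[::18].round(1).tolist())
```

```text
A right edge x,y
[[644.8, 363.8], [641.8, 355.3], [638.8, 339.8], [635.8, 336.3], [632.8, 335.3], [629.8, 332.8], [626.8, 331.5], [623.8, 329.5], [620.8, 327.7], [617.8, 326.5], [614.8, 326.3], [611.8, 326.0], [608.8, 325.7], [605.8, 325.3], [602.8, 325.0], [599.8, 324.7], [596.8, 324.3], [593.8, 324.0], [590.8, 323.7], [587.8, 323.3], [584.8, 324.5], [581.8, 325.5], [578.8, 327.0], [575.8, 338.2]]
bottom
[[622.8, 389.0], [610.5, 386.0], [592.5, 383.0], [589.3, 380.0], [585.8, 377.0], [582.0, 374.0], [579.5, 371.0], [576.8, 368.0], [575.8, 365.0], [576.5, 362.0], [576.0, 359.0], [574.3, 356.0], [574.5, 353.0], [574.8, 350.0], [575.3, 347.0], [575.5, 344.0], [575.8, 341.0], [576.0, 338.0], [576.2, 335.0], [576.3, 332.0], [577.0, 329.0], [580.0, 326.0]]
B right edge x,y
[[543.8, 511.3], [540.8, 479.5], [537.8, 473.0], [534.8, 468.8], [531.8, 460.5], [528.8, 458.0], [525.8, 457.7], [522.8, 457.2], [519.8, 456.5], [516.8, 456.2], [513.8, 455.7], [510.8, 455.2], [507.8, 454.5], [504.8, 455.7], [501.8, 456.3], [498.8, 456.0], [495.8, 455.5], [492.8, 454.8], [489.8, 456.3], [486.8, 458.7]]

[... 277 characters left out ...]
], [486.2, 477.0], [484.7, 474.0], [484.0, 471.0], [484.5, 468.0], [484.7, 465.0], [484.7, 462.0], [486.3, 459.0], [490.2, 456.0]]
S right edge x,y
[[461.5, 338.0], [458.5, 328.8], [455.5, 325.8], [452.5, 321.8], [449.5, 321.3], [446.5, 318.2], [443.5, 316.5], [440.5, 315.2], [437.5, 315.0], [434.5, 316.8], [431.5, 316.5], [428.5, 317.8], [425.5, 318.2], [422.5, 322.7], [419.5, 325.0], [416.5, 329.3]]
bottom
[[442.0, 367.0], [427.5, 364.0], [425.7, 361.0], [423.0, 358.0], [420.3, 355.0], [417.7, 352.0], [416.7, 349.0], [415.0, 346.0], [414.8, 343.0], [415.2, 340.0], [415.3, 337.0], [415.5, 334.0], [415.5, 331.0], [419.0, 328.0], [419.3, 325.0], [423.5, 322.0], [424.2, 319.0], [436.0, 316.0]]
```

>>> carry_out(increments=[0,0,-0.039,0.7,0.7,0,-1,0,0,-0.039,0.7,0.7,0,-1,0,0,-0.039,0.5,0.8,0,-1,0,0,-0.039,0.5,0.8,0,-1,0,0,-0.0265,0.6,0.8,0,-1,0,0,0,0.9,0.4,0,-1,0,0,0,0.9,0.4,0,-1,0,0,0,0.9,0.4,0,-1,0,0,0,0.9,0.4,0,-1,0,0,0,0.9,0.4,0,-1,0,0,0,0.9,0.2,0,-1])

```text
t: 1.52
tool_pos: [361.1, -114.9, 253.7]
ee_rot: [2.221, 2.22, 0.001]
wrist_force: [0.9, -0.1, -0.3]
opening: 87.4
gripper_force: 0.0
```

Jar A is at about (598, 347.5) with yaw +5.5°, and jar B at about (508, 478) with yaw +5°. The shaker is at about (437, 336). The foot silhouettes and top positions agree to within about 4 mm, so I go to the shaker.

>>> carry_out(increments=[0,0,0,1,0.17,0.2,-1,0,0,0,1,0.17,0.2,-1,0,0,0,1,0.17,0.2,-1,0,0,0,1,0.17,0.2,-1,0,0,0,1,0.17,0.2,-1,0,0,0,1,0.17,0.2,-1,0,0,0,1,0.17,0.2,-1,0,0,0,1,0.17,0.2,-1,0,0,0,1,0.17,0.2,-1,0,0,0,1,0.17,0.2,-1,0,0,0,1,0.17,0.2,-1,0,0,0,0,0,0,-1])

```text
t: 2.52
tool_pos: [435.7, 329.0, 164.1]
ee_rot: [-2.218, -2.224, -0.002]
wrist_force: [-0.5, 0.1, -0.6]
opening: 87.6
gripper_force: 0.0
```

>>> carry_out(increments=[0,0,0,0,0,0,-1,0,0,0,0,0,0,-1])

```text
t: 2.68
tool_pos: [434.3, 322.8, 165.0]
ee_rot: [-2.221, -2.222, 0.003]
wrist_force: [-0.0, 0.7, 0.4]
opening: 88.2
gripper_force: 0.0
```

>>> carry_out(increments=[0,0,0,0.34,0.07,0,-1,0,0,0,0,0,0.6,-1,0,0,0,0,0,0.8,-1,0,0,0,0,0,0.8,-1,0,0,0,0,0,0.5,-1,0,0,0,0,0,0.25,-1,0,0,0,0,0,0,-1,0,0,0,0,0,0,-1])

```text
t: 3.35
tool_pos: [438.4, 336.9, 48.1]
ee_rot: [2.223, 2.22, 0.001]
wrist_force: [-0.1, -0.2, 0.1]
opening: 87.9
gripper_force: 0.0
```

Run:
```python
from h import *
a=ctrl.grab_frame('top')[:,:,::-1][180:300,120:280]; b=ctrl.grab_frame('side')[:,:,::-1][130:250,140:300]
cv2.imwrite('pics/g1.png',cv2.resize(np.hstack([a,b]),None,fx=2.5,fy=2.5,interpolation=cv2.INTER_CUBIC))
print(ctrl.read_state()['tool_pos'])
```

```text
[439.09220169 337.50872145  49.17107739]
```

View pics/g1.png

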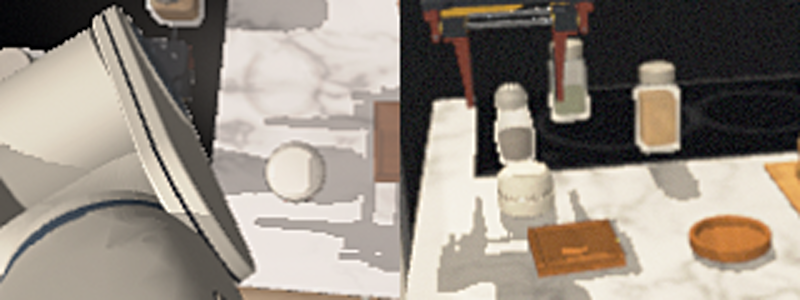

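The shaker is midway between the two fingers (right panel, fingers at about x 470 and 560, shaker at 515). I close on it.

>>> carry_out(increments=[0,0,0,0,0,0,1,0,0,0,0,0,0,1,0,0,0,0,0,0,1,0,0,0,0,0,0,1,0,0,0,0,0,0,1,0,0,0,0,0,0,1,0,0,0,0,0,0,1,0,0,0,0,0,0,1], grip_force=20)

```text
t: 4.12
tool_pos: [437.8, 336.9, 47.5]
ee_rot: [-2.222, -2.221, 0.0]
wrist_force: [-0.4, 0.6, 0.5]
opening: 38.1
gripper_force: 0.1
```

>>> carry_out(increments=[0,0,0,0,0,0,1])

```text
t: 4.2
tool_pos: [437.8, 336.8, 47.5]
ee_rot: [-2.222, -2.221, 0.001]
wrist_force: [0.5, -0.3, 1.2]
opening: 33.2
gripper_force: 20.0
```

Run:
```python
from h import *
b=ctrl.grab_frame('side')[:,:,::-1][130:230,140:260]
cv2.imwrite('pics/g2.png',cv2.resize(b,None,fx=6,fy=6,interpolation=cv2.INTER_CUBIC))
s=ctrl.read_state(); print(s['opening'],s['gripper_force'])
```

```text
32.73873998726649 19.999970630196913
```

View pics/g2.png

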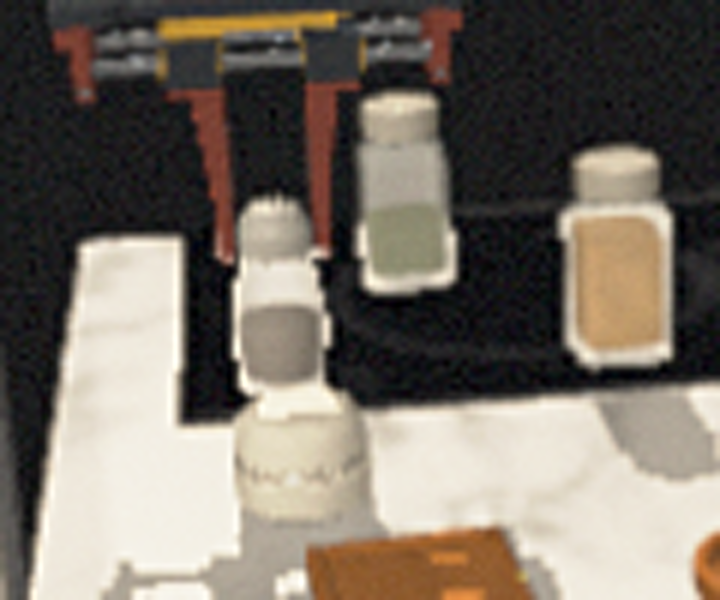

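Run:
```python
from h import *
f=lambda P:((proj('side',P)[0]-[140,130])*6).round(0)
for y in (300,320,337,350):
    print(y,'top',f([437,y,96]),'foot',f([437,y,6]),'tcp',f([437.8,y,47.5]),'tips',f([437.8-16,y,47.5]),f([437.8+16,y,47.5]))
im=ctrl.grab_frame('top'); cv2.imwrite('pics/t3.png',im[:,:,::-1])
s=cv2.imread('pics/side0.png'); 
K,k,e,r=cam('side'); print((r.inv().apply(np.array([437,337,50.])-e)))
```

```text
300 top [268. 222.] foot [282. 411.] tcp [278. 325.] tips [242. 327.] [314. 322.]
320 top [267. 208.] foot [281. 395.] tcp [276. 310.] tips [241. 313.] [311. 308.]
337 top [266. 197.] foot [279. 381.] tcp [275. 298.] tips [240. 300.] [310. 295.]
350 top [265. 189.] foot [278. 371.] tcp [274. 289.] tips [240. 291.] [308. 286.]
[ -193.17562576    45.1219475  -1027.00622057]
```

>>> carry_out(increments=[0,0,0,0,0,-0.2,1,0,0,0,0,0,-0.3,1,0,0,0,0,0,-0.3,1,0,0,0,0,0,-0.2,1,0,0,0,0,0,0,1])

```text
t: 4.72
tool_pos: [439.3, 337.9, 90.3]
ee_rot: [2.222, 2.22, 0.007]
wrist_force: [0.9, 1.1, -0.1]
opening: 33.1
gripper_force: 20.0
```

Run:
```python
from h import *
b=ctrl.grab_frame('side')[:,:,::-1][110:230,150:230]; a=ctrl.grab_frame('top')[:,:,::-1][190:310,140:220]
cv2.imwrite('pics/g3.png',cv2.resize(np.hstack([b,a]),None,fx=5,fy=5,interpolation=cv2.INTER_CUBIC))
s=ctrl.read_state(); print(s['opening'],s['gripper_force'],s['tool_pos'],s['wrist_force'])
```

```text
32.61355154970767 19.999788714085298 [438.2870665  337.14789252  88.44573552] [-0.57807035 -0.54376439 -0.63654346]
```

View pics/g3.png

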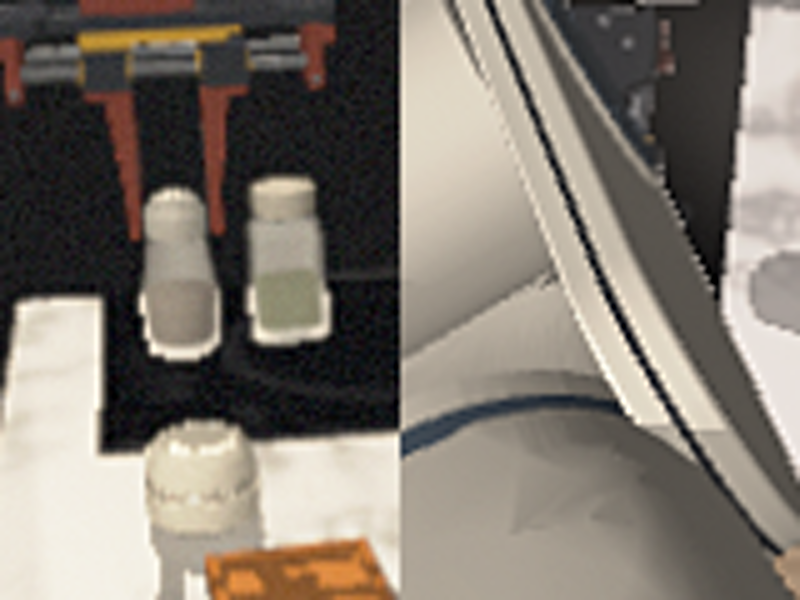

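The shaker is held upright and clear of the hob. I carry it to the small round dish.

>>> carry_out(increments=[0,0,0,0,0,-0.8,1,0,0,0,-0.36,0.27,-0.7,1,0,0,0,-0.76,0.57,0,1,0,0,0,-0.76,0.57,0,1,0,0,0,-0.76,0.57,0,1,0,0,0,-0.76,0.57,0,1,0,0,0,-0.76,0.57,0,1,0,0,0,-0.76,0.57,0,1,0,0,0,-0.76,0.57,0,1,0,0,0,-0.38,0.31,0.7,1,0,0,0,0,0,0,1,0,0,0,0,0,0,1])

```text
t: 5.82
tool_pos: [619.3, 93.1, 117.4]
ee_rot: [-2.223, -2.216, 0.005]
wrist_force: [-0.8, 0.7, -1.0]
opening: 33.1
gripper_force: 20.0
```

>>> carry_out(increments=[0,0,0,0,0,0,1,0,0,0,0,0,0,1])

```text
t: 5.98
tool_pos: [620.2, 95.4, 120.1]
ee_rot: [-2.221, -2.222, -0.0]
wrist_force: [-0.1, -0.0, -1.9]
opening: 33.0
gripper_force: 20.0
```

Run:
```python
from h import *
S=ctrl.grab_frame('side'); T=ctrl.grab_frame('top')
b=S[:,:,::-1][130:250,220:320]; a=T[:,:,::-1][110:230,230:330]
cv2.imwrite('pics/g4.png',cv2.resize(np.hstack([b,a]),None,fx=4,fy=4,interpolation=cv2.INTER_CUBIC))
s=ctrl.read_state(); p=s['tool_pos']; print(p,s['opening'])
f=lambda n,P,o:((proj(n,P)[0]-o)*4).round(0)
foot=p-[0,0,41.5]
print('foot',f('side',foot,[220,130]),'top',f('side',foot+[0,0,90],[220,130]),'dish',f('side',[620.7,94.8,7],[220,130]))
```

```text
[620.5283428   95.56807072 120.49102052] 32.64062961401588
foot [204. 264.] top [207. 109.] dish [203. 380.]
```

View pics/g4.png

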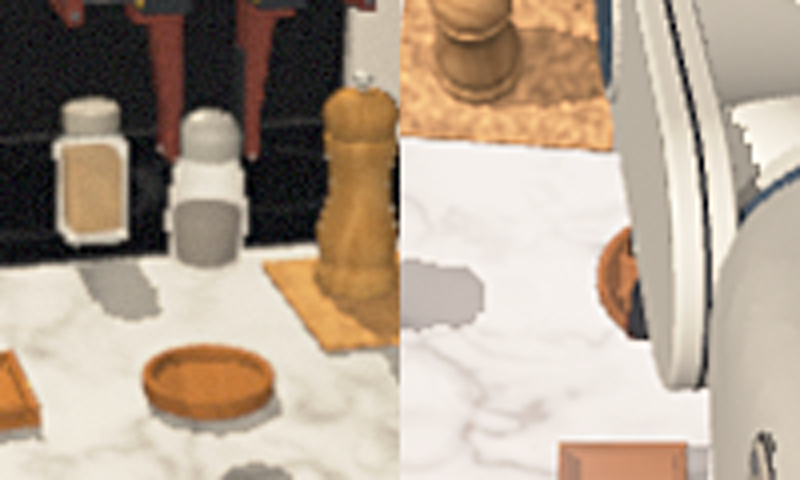

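Shaker (body 170–243) and dish (143–273) line up to about 1 mm in the side view. I lower it.

>>> carry_out(increments=[0,0,0,0,0.02,0.5,1,0,0,0,0,0,0.6,1,0,0,0,0,0,0.4,1,0,0,0,0,0,0.2,1,0,0,0,0,0,0.08,1,0,0,0,0,0,0,1,0,0,0,0,0,0,1])

```text
t: 6.67
tool_pos: [622.1, 94.9, 49.4]
ee_rot: [2.221, 2.221, 0.002]
wrist_force: [-0.1, -0.2, -1.2]
opening: 32.8
gripper_force: 20.0
```

>>> carry_out(increments=[0,0,0,0,0,0.025,1,0,0,0,0,0,0,1,0,0,0,0,0,0,-1,0,0,0,0,0,0,-1,0,0,0,0,0,0,-1,0,0,0,0,0,0,-1,0,0,0,0,0,0,-1,0,0,0,0,0,0,-1,0,0,0,0,0,-0.5,-1,0,0,0,0,0,-1,-1,0,0,0,0,0,-1,-1])

```text
t: 7.58
tool_pos: [619.8, 94.2, 146.8]
ee_rot: [-2.22, -2.219, 0.005]
wrist_force: [0.6, 0.0, -0.4]
opening: 86.7
gripper_force: 0.0
```

>>> carry_out(increments=[0,0,0,0.4,-0.03,-0.2,-1,0,0,0,0.79,-0.07,0,-1,0,0,0,0.79,-0.07,0,-1,0,0,0,0.79,-0.07,0,-1,0,0,0,0.79,-0.07,0,-1,0,0,0,0.79,-0.07,0,-1,0,0,0,0.79,-0.07,0,-1,0,0,0,0.79,-0.07,0,-1,0,0,0,0.4,-0.06,0,-1,0,0,-0.0305,0,0,0,-1,0,0,0,0,0,0,-1,0,0,0,0,0,0,-1])

```text
t: 8.58
tool_pos: [598.1, 347.1, 155.1]
ee_rot: [2.116, 2.322, -0.001]
wrist_force: [-0.2, 0.4, -0.1]
opening: 87.9
gripper_force: 0.0
```

Run:
```python
from h import *
S=ctrl.grab_frame('side'); T=ctrl.grab_frame('top')
b=S[:,:,::-1][110:230,210:310]; a=T[:,:,::-1][130:250,230:330]
cv2.imwrite('pics/g5.png',cv2.resize(np.hstack([b,a]),None,fx=4,fy=4,interpolation=cv2.INTER_CUBIC))
s=ctrl.read_state(); p=s['tool_pos']; print(p,s['ee_rot'],s['opening'])
r=R.from_rotvec(s['ee_rot']); print('to jar, tool axes/40:',(r.inv().apply(np.array([598,347.5,62])-p)/40).round(3))
f=lambda P:((proj('side',P)[0]-[210,110])*4).round(0)
print('A cap',f([598,347.5,102]),'footfront',f([598,324.5,6]))
print('shaker top pred at top view', ((proj('top',[621,94.8,97])[0]-[230,130])*4+[400,0]).round())
```

```text
[598.44039088 346.58238558 155.30515624] [ 2.11666690e+00  2.32144656e+00 -6.63456860e-04] 87.91118791048177
to jar, tool axes/40: [ 0.025 -0.008  2.333]
A cap [127. 185.] footfront [134. 323.]
shaker top pred at top view [673. 162.]
```

View pics/g5.png

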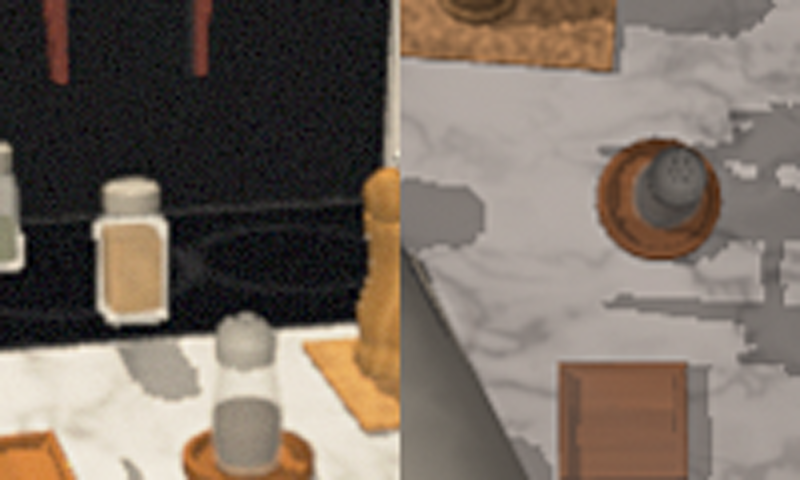

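The shaker stands in its dish. Jar A's cap at (131,183) is within a pixel of the prediction. I descend and grip.

>>> carry_out(increments=[0,0,0,0.02,0,0.5,-1,0,0,0,0,0,0.7,-1,0,0,0,0,0,0.6,-1,0,0,0,0,0,0.35,-1,0,0,0,0,0,0.18,-1,0,0,0,0,0,0,-1,0,0,0,0,0,0,1,0,0,0,0,0,0,1,0,0,0,0,0,0,1,0,0,0,0,0,0,1,0,0,0,0,0,0,1,0,0,0,0,0,0,1], grip_force=25)

```text
t: 9.68
tool_pos: [598.5, 348.6, 62.8]
ee_rot: [2.113, 2.325, 0.001]
wrist_force: [-0.4, -0.4, 0.2]
opening: 51.0
gripper_force: 0.0
```

>>> carry_out(increments=[0,0,0,0,0,0,1,0,0,0,0,0,0,1,0,0,0,0,0,0,1,0,0,0,0,0,0,1])

```text
t: 10.02
tool_pos: [598.4, 348.5, 62.3]
ee_rot: [2.113, 2.325, 0.001]
wrist_force: [0.8, 0.5, 0.7]
opening: 37.9
gripper_force: 24.9
```

>>> carry_out(increments=[0,0,0,0,0,-0.3,1,0,0,0,0,0,-0.7,1,0,0,0.0067,0,0,-1,1,0,0,0,-0.36,-0.21,0,1,0,0,0,-0.75,-0.45,0,1,0,0,0,-0.75,-0.45,0,1,0,0,0,-0.75,-0.45,0,1,0,0,0,-0.75,-0.45,0,1,0,0,0,-0.75,-0.45,0,1,0,0,0,-0.75,-0.45,0,1,0,0,0,-0.6,-0.33,0,1,0,0,0,-0.3,-0.18,0,1])

```text
t: 11.02
tool_pos: [476.8, 106.1, 142.5]
ee_rot: [-2.139, -2.3, 0.002]
wrist_force: [-1.0, -0.4, -2.6]
opening: 37.8
gripper_force: 24.8
```

>>> carry_out(increments=[0,0,0,0,0,0.5,1,0,0,0,0,0,0,1,0,0,0,0,0,0,1])

```text
t: 11.27
tool_pos: [478.7, 108.6, 122.2]
ee_rot: [-2.137, -2.301, 0.001]
wrist_force: [-0.6, 0.2, -2.0]
opening: 37.8
gripper_force: 24.8
```

Run:
```python
from h import *
S=ctrl.grab_frame('side'); T=ctrl.grab_frame('top')
b=S[:,:,::-1][130:250,150:250]; a=T[:,:,::-1][150:270,230:330]
cv2.imwrite('pics/g6.png',cv2.resize(np.hstack([b,a]),None,fx=4,fy=4,interpolation=cv2.INTER_CUBIC))
s=ctrl.read_state(); p=s['tool_pos']; print(p,s['ee_rot'],s['opening'],s['gripper_force'],s['wrist_force'])
r=R.from_rotvec(s['ee_rot']); print('to dish, tool axes/40:',(r.inv().apply(np.array([479,108.1,64])-p)/40).round(3))
f=lambda P:((proj('side',P)[0]-[150,130])*4).round(0)
z=p[2]-56.3
print('foot',f([p[0],p[1],z]),'footfront',f([p[0],p[1]-23,z]),'dish',f([479,108,13]),'front rim ctr',f([479,108-39,13]))
```

```text
[479.67162599 109.13289078 122.79365258] [2.13654301e+00 2.30276296e+00 1.01594258e-03] 37.673725601588 24.816417994506992 [ 0.16094069 -0.14756409 -0.85708856]
to dish, tool axes/40: [-0.025 -0.02   1.47 ]
foot [231. 296.] footfront [235. 312.] dish [235. 383.] front rim ctr [241. 415.]
```

View pics/g6.png

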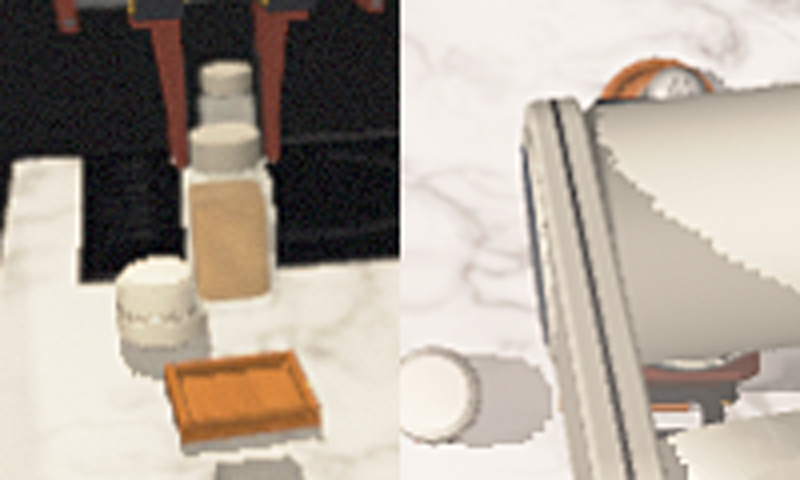

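Run:
```python
from h import *
im=cv2.imread('pics/side0.png'); hsv=cv2.cvtColor(im,cv2.COLOR_BGR2HSV)
m=cv2.inRange(hsv,(3,110,60),(20,255,255))
for c in cv2.findContours(m,cv2.RETR_EXTERNAL,cv2.CHAIN_APPROX_NONE)[0]:
    if not 200<cv2.contourArea(c)<3000: continue
    h=cv2.approxPolyDP(cv2.convexHull(c),1.5,True).reshape(-1,2)
    print(h.tolist()); print('  z13',onz('side',h,13)[:,:2].round(0).tolist()); print('  z0',onz('side',h,0)[:,:2].round(0).tolist())
# top view sq1 corners
im=cv2.imread('pics/top0.png'); hsv=cv2.cvtColor(im,cv2.COLOR_BGR2HSV)
m=cv2.inRange(hsv,(2,75,60),(25,255,255)); m[:210]=0; m[:,:260]=0; m[:,330:]=0; m[262:]=0
c=max(cv2.findContours(m,cv2.RETR_EXTERNAL,cv2.CHAIN_APPROX_NONE)[0],key=cv2.contourArea)
print('top sq1',onz('top',cv2.approxPolyDP(cv2.convexHull(c),2,True).reshape(-1,2),13)[:,:2].round(0).tolist())
```

```text
[[231, 262], [228, 290], [186, 289], [185, 284], [192, 261]]
  z13 [[507.0, -53.0], [489.0, -139.0], [420.0, -123.0], [418.0, -108.0], [434.0, -35.0]]
  z0 [[509.0, -33.0], [491.0, -122.0], [419.0, -105.0], [418.0, -89.0], [434.0, -14.0]]
[[316, 272], [316, 281], [313, 286], [305, 291], [294, 293], [274, 289], [265, 279], [266, 268], [271, 263], [284, 259], [306, 262]]
  z13 [[652.0, -119.0], [642.0, -145.0], [632.0, -158.0], [614.0, -169.0], [595.0, -170.0], [565.0, -152.0], [557.0, -121.0], [566.0, -87.0], [580.0, -72.0], [607.0, -64.0], [645.0, -83.0]]
  z0 [[660.0, -101.0], [649.0, -128.0], [639.0, -141.0], [621.0, -152.0], [600.0, -153.0], [570.0, -135.0], [561.0, -102.0], [571.0, -67.0], [585.0, -52.0], [614.0, -43.0], [653.0, -63.0]]
[[229, 231], [228, 236], [196, 240], [191, 221], [222, 218]]
  z13 [[521.0, 73.0], [515.0, 51.0], [447.0, 46.0], [441.0, 141.0], [514.0, 143.0]]
  z0 [[524.0, 98.0], [518.0, 75.0], [447.0, 70.0], [441.0, 168.0], [517.0, 170.0]]
[[287, 222], [286, 230], [277, 234], [263, 233], [256, 227], [258, 219], [268, 216], [280, 217]]
  z13 [[658.0, 90.0], [6
[... 552 characters left out ...]
45.0]]
[[360, 145], [365, 151], [363, 182], [356, 192], [348, 191], [344, 187], [348, 150], [354, 145]]
  z13 [[1162.0, 727.0], [1137.0, 634.0], [960.0, 305.0], [902.0, 233.0], [883.0, 245.0], [885.0, 277.0], [1076.0, 661.0], [1137.0, 731.0]]
  z0 [[1187.0, 774.0], [1162.0, 679.0], [979.0, 338.0], [918.0, 264.0], [899.0, 276.0], [901.0, 309.0], [1099.0, 706.0], [1161.0, 779.0]]
[[392, 66], [443, 69], [511, 79], [511, 91], [392, 72]]
  z13 [[5887.0, 8268.0], [6857.0, 7480.0], [6440.0, 4941.0], [4256.0, 2877.0], [4341.0, 5721.0]]
  z0 [[6074.0, 8575.0], [7078.0, 7759.0], [6647.0, 5134.0], [4388.0, 2999.0], [4475.0, 5940.0]]
top sq1 [[519.0, 73.0], [445.0, 69.0], [439.0, 143.0], [513.0, 148.0]]
```

Both views put the dish at about (480,108), so the jar is lined up to within 2 mm. I lower it and release.

>>> carry_out(increments=[0,0,0,-0.02,0,0.4,1,0,0,0,0,0,0.5,1,0,0,0,0,0,0.3,1,0,0,0,0,0,0.18,1,0,0,0,0,0,0.06,1,0,0,0,0,0,0.03,1,0,0,0,0,0,0,1,0,0,0,0,0,0,1])

```text
t: 12.03
tool_pos: [479.6, 107.9, 64.1]
ee_rot: [2.137, 2.302, 0.002]
wrist_force: [0.8, 0.1, -2.6]
opening: 37.7
gripper_force: 24.8
```

>>> carry_out(increments=[0,0,0,0,0,0.03,1,0,0,0,0,0,0,1,0,0,0,0,0,0,-1,0,0,0,0,0,0,-1,0,0,0,0,0,0,-1,0,0,0,0,0,0,-1,0,0,0,0,0,0,-1,0,0,0,0,0,0,-1,0,0,0,0,0,-0.5,-1,0,0,0,0,0,-1,-1,0,0,0,0,0,-1,-1])

```text
t: 12.95
tool_pos: [477.4, 107.3, 162.1]
ee_rot: [-2.136, -2.3, 0.006]
wrist_force: [1.0, -0.1, 0.4]
opening: 87.6
gripper_force: 0.0
```

>>> carry_out(increments=[0,0,0,0.48,0.07,0,-1,0,0,0,0.9,0.137,0,-1,0,0,0,0.9,0.137,0,-1,0,0,0,0.9,0.137,0,-1,0,0,0,0.9,0.137,0,-1,0,0,0,0.9,0.137,0,-1,0,0,0,0.9,0.137,0,-1,0,0,0,0.9,0.137,0,-1,0,0,0,0.9,0.137,0,-1,0,0,0,0.9,0.137,0,-1,0,0,0,0.6,0.09,0,-1,0,0,0,0,0,0,-1])

```text
t: 13.95
tool_pos: [507.0, 482.7, 161.8]
ee_rot: [-2.133, -2.305, -0.003]
wrist_force: [-0.3, -0.9, -0.0]
opening: 87.9
gripper_force: 0.0
```

>>> carry_out(increments=[0,0,0,0,0,0,-1,0,0,0,0,0,0,-1])

```text
t: 14.12
tool_pos: [506.8, 477.1, 161.5]
ee_rot: [2.137, 2.302, -0.003]
wrist_force: [0.0, 0.6, 0.2]
opening: 88.0
gripper_force: 0.0
```

Run:
```python
from h import *
S=ctrl.grab_frame('side'); T=ctrl.grab_frame('top')
b=S[:,:,::-1][100:240,150:250]; a=T[:,:,::-1][140:280,250:350]
cv2.imwrite('pics/g7.png',cv2.resize(np.hstack([b,a]),None,fx=4,fy=4,interpolation=cv2.INTER_CUBIC))
s=ctrl.read_state(); p=s['tool_pos']; print(p,s['ee_rot'],s['opening'])
r=R.from_rotvec(s['ee_rot']); print('to jar, tool axes/40:',(r.inv().apply(np.array([508,478,62.5])-p)/40).round(3))
f=lambda P:((proj('side',P)[0]-[150,100])*4).round(0)
print('B cap',f([508,478,102]),'footfront',f([508,455,6]))
```

```text
[507.21314761 476.60286602 162.04184874] [ 2.13854335e+00  2.30126433e+00 -1.52118434e-03] 87.6887431877936
to jar, tool axes/40: [0.035 0.024 2.489]
B cap [224. 187.] footfront [232. 313.]
```

View pics/g7.png

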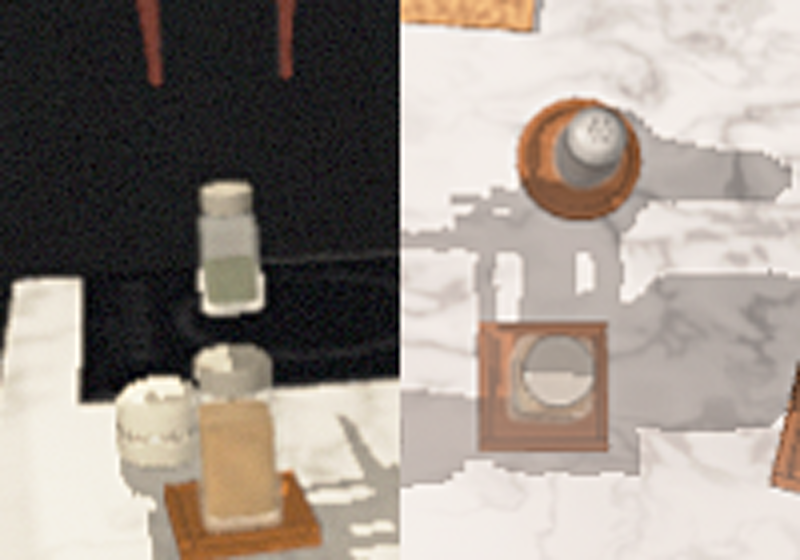

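Jar A sits inside the square dish, cap at (558,370) and dish spanning 480–608. Jar B is where I expected it (cap at 228,185), so I descend and grip.

>>> carry_out(increments=[0,0,0,0.03,0.03,0.5,-1,0,0,0,0,0,0.8,-1,0,0,0,0,0,0.6,-1,0,0,0,0,0,0.4,-1,0,0,0,0,0,0.19,-1,0,0,0,0,0,0,1,0,0,0,0,0,0,1,0,0,0,0,0,0,1,0,0,0,0,0,0,1,0,0,0,0,0,0,1,0,0,0,0,0,0,1,0,0,0,0,0,0,1], grip_force=25)

```text
t: 15.22
tool_pos: [508.6, 479.5, 63.2]
ee_rot: [2.137, 2.302, 0.001]
wrist_force: [0.4, -0.1, -0.2]
opening: 44.5
gripper_force: 0.0
```

>>> carry_out(increments=[0,0,0,0,0,0,1,0,0,0,0,0,0,1,0,0,0,0,0,0,1])

```text
t: 15.47
tool_pos: [508.4, 479.4, 62.9]
ee_rot: [-2.137, -2.302, -0.0]
wrist_force: [-1.5, -0.5, 1.9]
opening: 38.1
gripper_force: 25.0
```

>>> carry_out(increments=[0,0,0,0,0,-0.3,1,0,0,0,0,0,-0.7,1,0,0,0,0,0,-1,1,0,0,0,0,0,-1,1,0,0,0,0,0,-1,1,0,0,0,-0.5,-0.08,0,1,0,0,0,-0.9,-0.143,0,1,0,0,0,-0.9,-0.143,0,1,0,0,0,-0.9,-0.143,0,1,0,0,0,-0.9,-0.143,0,1,0,0,0,-0.9,-0.143,0,1,0,0,0,-0.9,-0.143,0,1])

```text
t: 16.47
tool_pos: [487.8, 239.4, 223.1]
ee_rot: [2.137, 2.303, 0.0]
wrist_force: [1.2, 0.4, -1.3]
opening: 37.6
gripper_force: 24.9
```

>>> carry_out(increments=[0,0,0,-0.9,-0.143,0,1,0,0,0,-0.9,-0.143,0,1,0,0,0,-0.9,-0.143,0,1,0,0,0,-0.9,-0.143,0,1,0,0,0,-0.9,-0.143,0,1,0,0,0,-0.9,-0.143,0,1,0,0,0,-0.9,-0.143,0,1,0,0,0,-0.9,-0.143,0,1,0,0,0,-0.5,-0.08,0,1,0,0,0,-0.17,-0.03,0,1,0,0,0.0302,0,0,0,1,0,0,0.0302,0,0,0,1])

```text
t: 17.47
tool_pos: [461.6, -76.8, 222.9]
ee_rot: [-2.352, -2.082, -0.0]
wrist_force: [-0.4, 0.2, -2.5]
opening: 37.6
gripper_force: 25.0
```

>>> carry_out(increments=[0,0,0.0302,0,0,0.6,1,0,0,0,0,0,1,1,0,0,0,0,0,0.6,1,0,0,0,0,0,0.2,1,0,0,0,0,0,0,1,0,0,0,0,0,0,1])

```text
t: 17.97
tool_pos: [462.4, -76.2, 127.3]
ee_rot: [2.442, 1.976, 0.0]
wrist_force: [-0.5, 0.3, -1.0]
opening: 37.7
gripper_force: 25.0
```

Run:
```python
from h import *
S=ctrl.grab_frame('side'); T=ctrl.grab_frame('top')
b=S[:,:,::-1][160:300,150:270]; a=T[:,:,::-1][160:300,230:310]
cv2.imwrite('pics/g8.png',cv2.resize(np.hstack([b,a]),None,fx=4,fy=4,interpolation=cv2.INTER_CUBIC))
s=ctrl.read_state(); p=s['tool_pos']; print(p,s['ee_rot'],s['opening'],s['gripper_force'])
r=R.from_rotvec(s['ee_rot']); print('to dish, tool axes/40:',(r.inv().apply(np.array([462,-77,63.5])-p)/40).round(3))
f=lambda P:((proj('side',P)[0]-[150,160])*4).round(0)
z=p[2]-56.5
print('foot',f([p[0],p[1],z]),'cap',f([p[0],p[1],z+96]),'footfront',f([p[0],p[1]-23,z]),'dish',f([462,-77,13]))
```

```text
[463.21307668 -76.52148401 128.15596358] [2.4404817  1.97496578 0.00289019] 37.80329469649427 24.973771632239732
to dish, tool axes/40: [-0.018 -0.032  1.616]
foot [230. 332.] cap [218. 127.] footfront [235. 358.] dish [234. 446.]
```

View pics/g8.png

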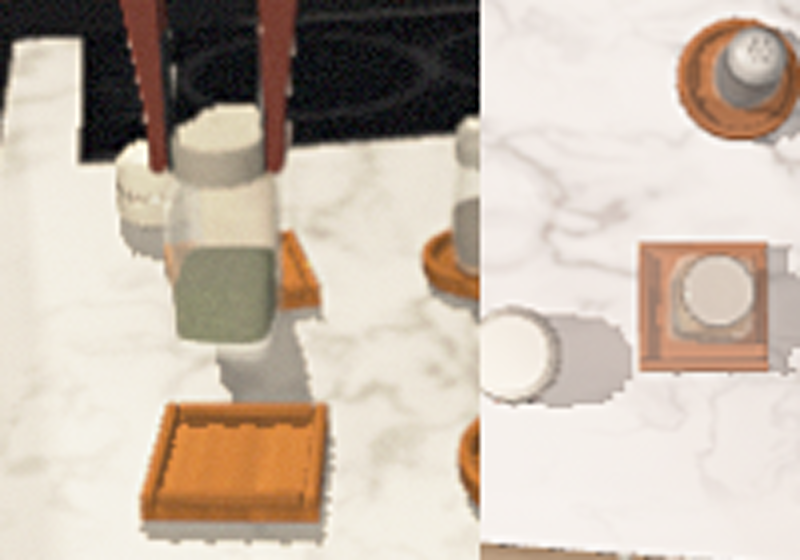

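Jar B hangs upright above the second square dish and the cap (219,127) matches its prediction. Dish and jar line up, so I lower and release.

>>> carry_out(increments=[0,0,0,-0.01,-0.02,0.5,1,0,0,0,0,0,0.5,1,0,0,0,0,0,0.35,1,0,0,0,0,0,0.18,1,0,0,0,0,0,0.06,1,0,0,0,0,0,0,1,0,0,0,0,0,0,1])

```text
t: 18.65
tool_pos: [462.1, -76.9, 64.1]
ee_rot: [2.441, 1.975, 0.002]
wrist_force: [0.7, -0.6, -1.1]
opening: 37.9
gripper_force: 24.9
```

>>> carry_out(increments=[0,0,0,0,0,0.015,1,0,0,0,0,0,0,1,0,0,0,0,0,0,-1,0,0,0,0,0,0,-1,0,0,0,0,0,0,-1,0,0,0,0,0,0,-1,0,0,0,0,0,0,-1,0,0,0,0,0,0,-1,0,0,0,0,0,-0.5,-1,0,0,0,0,0,-1,-1,0,0,0,0,0,-1,-1,0,0,0,0,0,-1,-1])

```text
t: 19.65
tool_pos: [460.1, -76.6, 203.6]
ee_rot: [-2.441, -1.975, 0.002]
wrist_force: [0.6, -0.6, 0.6]
opening: 87.8
gripper_force: 0.0
```

>>> carry_out(increments=[0,0,0,-0.9,-0.4,0,-1,0,0,0,-0.9,-0.4,0,-1,0,0,0,-0.9,-0.4,0,-1,0,0,0,-0.9,-0.4,0,-1,0,0,0,-0.9,-0.4,0,-1,0,0,0,-0.9,0,0,-1,0,0,0,0,0,0,-1,0,0,0,0,0,0,-1])

```text
t: 20.32
tool_pos: [336.9, -272.6, 202.4]
ee_rot: [2.446, 1.971, 0.0]
wrist_force: [0.2, -0.3, 0.4]
opening: 87.7
gripper_force: 0.0
```

Run:
```python
from h import *
T=ctrl.grab_frame('top')[:,:,::-1]; S=ctrl.grab_frame('side')[:,:,::-1]
cv2.imwrite('pics/f_top.png',T)
o=np.array([190,150]); a=T[150:280,190:400]; b=S[140:300,150:330]
cv2.imwrite('pics/f.png',np.vstack([cv2.resize(a,(484,300),interpolation=3),cv2.resize(b,(337,300),interpolation=3).copy() if 0 else cv2.copyMakeBorder(cv2.resize(b,(337,300),interpolation=3),0,0,0,147,0)]))
s=ctrl.read_state(); print(s['t'],s['tool_pos'])
# change at mill and timer since the start
T0=cv2.imread('pics/top0.png')
for nm,(x0,x1,y0,y1) in dict(mill=(232,265,92,140),timer=(224,252,234,262)).items():
    d,rr=cv2.phaseCorrelate(np.float32(cv2.cvtColor(T0[y0:y1,x0:x1],6)),np.float32(cv2.cvtColor(T[y0:y1,x0:x1],6))); print(nm,np.round(d,2),round(rr,2))
```

```text
20.4167 [ 337.42584391 -270.72386745  202.14318762]
mill [0.01 0.02] 1.0
timer [-0.16  0.14] 0.81
```

View pics/f.png

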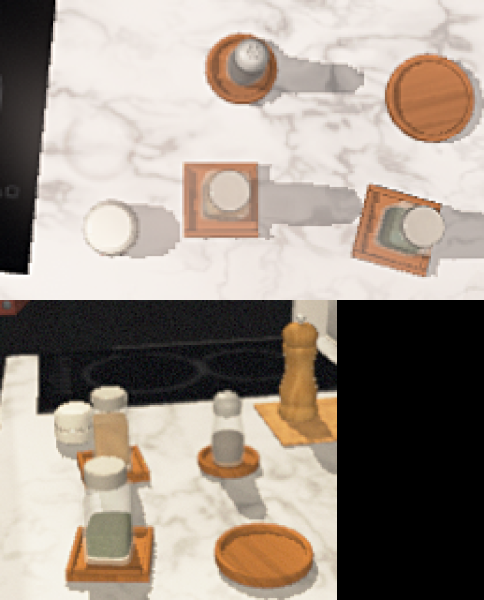

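Run:
```python
from h import *
for nm,u,z,d in (('A',(231,190),103,(480,108)),('B',(424,228),103,(462,-77)),('S',(251,53),94,(621.5,94))):
    P=onz('top',[190+u[0]/2.305,150+u[1]/2.305],z)[0,:2]; print(nm,P.round(1),(P-d).round(1))
```

```text
A [479.8 105. ] [-0.2 -3. ]
B [457.3 -78.6] [-4.7 -1.6]
S [616.2  92.5] [-5.3 -1.5]
```

All offsets are 3–6 mm, inside the 14 mm limit. The pieces stand upright inside the rims, and the mill and timer have not moved.

```bash
python3 -c "
from workcell import ctrl
print(ctrl.job_done())"
```

```text
the job is handed in; nothing more can be done
None
```

I set the salt shaker in the small round dish and one spice jar in each square dish, leaving the pepper mill and timer untouched; the job is handed in, measured offsets are 3–6 mm (limit 14 mm), and no verdict was returned.

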